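Release the ratchet and close the chocolate-cup press

TASK

Close the chocolate-cup press: press its pawl's thumb tab right down so that the ratchet is free and stays free, then push the raised arm by its crossbar all the way down onto the mould block. Only press and push with the fingers, never raise the arm, and finish with the arm fully down, the pawl still free, and everything else on the table left where it is.

Things in the scene. Friction and masses are not known exactly. Their poses are not given: they have to be found in the camera images.
- press: Hand press for three chocolate cups, bolted to the table, lying sideways before the robot: aluminium plate 310 x 110 x 15 mm. Origin: table level, below the middle of the press; z up, x along the press: the arm's crossbar lies towards -x (the robot's right), the pawl's thumb tab towards +x; y is parallel to both hinge axes. Steel mould block at x = -50 mm, top 60 mm above the table.
- cheeks (a point): Middle of the top between the two fixed upright cheek plates that carry arm and pawl, press x = 75 mm, 110 mm above the table. They stand at y = +-26 mm, 8 mm thick, from x = 17 to 133 mm, 110 mm high, and 150 mm high from x = 102 to 128 mm.
- press_hinge (a point): Axis of the arm's hinge, mid-width, fixed in the press: at x = 50 mm, y = 0, 95 mm above the table.
- crossbar (a point): Centre of the arm's black rubber crossbar, a round bar 22 mm in diameter and 90 mm long, parallel to the press's y axis, at the free end of the arm, 185 mm from the hinge axis. It moves with the arm: at arm angle A it is at press x = 50 - 185 cos A mm and 95 + 185 sin A mm above the table (its top 11 mm higher).
- press_arm (a joint): Angle of the press arm in rad: 0 = fully down (level, on the mould block, a hard stop), about 0.84 at the start (raised, ratchet engaged), it grows as the arm rises. Stiff friction hinge: the arm stays where it is left; with the pawl free about 2 to 6 N downward on the crossbar moves it. With the pawl engaged it drops at most 0.1 rad and then a tooth blocks it.
- pawl_tab (a point): Middle of the upper face of the pawl's flat steel thumb tab, 36 x 36 x 6 mm, level at the start, at the +x end of the press: at the start at press x = 165 mm, y = 0, 148 mm above the table. It moves with the pawl, 50 mm beyond the pawl's pivot.
- pawl_pivot (a point): Pivot axis of the pawl, mid-width, fixed in the press: at x = 115 mm, y = 0, 137 mm above the table.
- pawl (a joint): Angle of the pawl in rad: 0 = its hooked nose sits between the teeth of the arm's wheel (engaged), grows as the thumb tab is pressed down and the nose rises; about 0.15 just clears the teeth, 0.36 is its hard stop (tab about 18 mm lower). Stiff friction pivot: it stays where it is left; about 4 N on the tab moves it.
- dip_cup: small round steel cup, 60 mm across, 45 mm tall, standing beside the press; loose, to be left alone. Origin: centre of the underside as it stands.
- cutter: plain steel ring cutter, 56 mm across, 35 mm tall, standing beside the press; loose, to be left alone. Origin: centre of the underside as it stands.
- tamper: small turned wooden tamper, 28 mm across, 70 mm tall, standing beside the press on the robot's side; loose, to be left alone. Origin: centre of the underside as it stands.
- mixing_bowl: steel mixing bowl, 210 mm across, 90 mm tall, left on the table; loose, to be left alone. Origin: centre of the underside as it stands.
- spoon: wooden spoon, 240 mm long, lying on the left; loose, to be left alone. Origin: centre of the underside.
- sprinkle_jar: glass jar with steel cap, 56 mm across, 90 mm tall, on the near right; loose, to be left alone. Origin: centre of the underside as it stands.
- case_a: small black cup case, 40 mm across, 22 mm tall, in the aluminium tray on the right; loose, to be left alone. Origin: centre of the underside as it stands.
- case_b: small white cup case, 40 mm across, 22 mm tall, in the aluminium tray on the right; loose, to be left alone. Origin: centre of the underside as it stands.

How it is judged (in metres and radians):
On the way, in this order (a step that is already met when the one before it is completed fails the run):
1. the pawl is pressed free (0.24 rad or more) with the arm still raised (value of joint pawl above 0.24 rad and value of joint press_arm above 0.7 rad), for 0.2 s.
2. the arm is pushed down to its stop past the free pawl (value of joint press_arm below 0.05 rad and value of joint pawl above 0.2 rad), for 0.2 s.
At the end, for the whole second after the job is handed in: The arm is down within 0.05 rad of its stop and at rest, the pawl is still free (0.20 rad or more), and every loose thing is within 25 mm of where it started (all of step 2 and velocity of joint press_arm between -0.05 and 0.05 rad/s and distance of each of dip_cup, cutter, tamper, mixing_bowl, spoon, sprinkle_jar, case_a, case_b from where it was at the start of the episode below 0.025 m); the robot touches nothing.
It fails at once if the arm is raised above where the start can leave it (beyond 0.95 rad) (value of joint press_arm above 0.95 rad).
It fails at once if a loose thing on the table is lifted, carried or pushed away by 25 mm or more (distance of any of dip_cup, cutter, tamper, mixing_bowl, spoon, sprinkle_jar, case_a, case_b from where it was at the start of the episode above 0.025 m).
It also fails if it takes over 48 s, if anything falls off the work surface, if the arm or the gripper's body presses on something with over 40 N, if the wrist force passes 120 N, or if a joint passes its speed limit or range.

ROBOT

A 6-joint arm with a two-finger parallel gripper is mounted at the origin on the work surface. World frame = base frame: x ahead of the robot, y to its left, z up, the work surface at z = 0. Lengths are in m, angles in degrees, forces in N, time in s.
With the tool pointing down it reaches from about 0.375 to 0.9 m from the base axis. Payload 3.1 kg.
Tool frame: the origin (TCP) lies at the very end of the fingers, on their centre line; the grasp point (between the pads) lies 19 mm behind it (r.pinch_z is the distance from the TCP to the grasp point, in m); z points along the fingers, y is the line along which they close (so a half turn about z gives the same grasp; the last joint's range is limited). The gripper opens to 85 mm and grips with 20 to 120 N. Pads are 22 mm wide; open, the fingers measure 114 mm over their backs; the gripper's body (76 mm by 85 mm) begins 54 mm behind the grasp point. The pads swing forward as they close: fully open they stand 13 mm farther back than shut.
Start: joints at [62.137, 30.224, 82.088, -0, 67.689, -10.227], TCP at [0.189, 0.596, 0.231] pointing down, gripper open.
Joint ranges: [-176.69, 176.69], [-43.24, 126.21], [12.49, 139.97], [-82, 262], [0, 151.66], [-163.58, 163.58]. Speed limits (degrees/s): [159.86, 159.86, 180, 180, 180, 180].

INTERFACE

Orientations are given as a 3x3 rotation matrix whose columns are the frame's x, y, z axes.
In Python, from bench import get_obs, viewer, job, r gives the robot as it stands.
- The arm moves only by the tool move_arm, never from a script. Its argument "plan" is one flat list of numbers, 4 for each row, row after row: the shift along the tool's x, y, z normalised to -1 to 1, where 1 is 5 cm, then the turn about the tool's z normalised to -1 to 1, where 1 is pi rad. In form: [dx, dy, dz, yaw, dx, dy, dz, yaw, ...]. A call has 1 to 12 rows; each row shifts and turns the commanded pose from where the row before left it, along the tool's axes as they then stand; what a row does not reach is not made up. A row lasts 1/8 s, in which the tool goes at most 62.5 mm and 10.7 degrees, less where a joint would pass 70% of its speed; a pose out of reach is approached as far as the arm can. A call with a number of a shift or a turn outside -1 to 1 is refused whole. A call with a gripper value outside its range is refused whole. "gripper" is the finger opening in mm, from 0 to 85.4, set as the call begins (left out, the last holds). The fingers move at their own pace and stop on an object; "newtons" is the grip in N (left out, the last holds). Time passes only in rows, so rows that do not move let the fingers close. It gives the time, the measured TCP pose, the force, the opening and the grip force at its end, in the units of the state.
- get_obs(): the state, without advancing time (a new reading comes with each control period).
- viewer.snapshot(name): name is "scene" or "top" or "wrist"; returns the picture (480x640x3 uint8, red, green, blue); there is no depth.
- viewer.calibration(name): a dict with "camera_matrix" (3x3 intrinsics, pixels), "rvec" (rotation vector, rad) and "tvec" (3), from world to camera coordinates, as OpenCV has them; the wrist camera has in their place "hand_eye" (4x4, takes a point from camera to tool coordinates, whose origin is the TCP and whose axes are the flange's). Camera axes: x right, y down, z forward; pixel columns grow to the right and rows downward; lengths in m; the calibration is good to about 2 mm. The wrist camera is an equidistant fisheye: a pixel r from the principal point sees the ray r / f radians off the axis. A picture is of the moment at which its call begins: read the wrist's pose just before it. calibration takes no time and is no camera call.
- job.sign_off(): hands the job in; it is judged then, once.
The state is a dict: "t": time; "joint_positions": joint angles; "qd": joint speeds; "joint_torque": joint torques, N m; "position": TCP position; "orientation": TCP orientation; "wrist_force": force on the tool from outside, world axes, zero at the start; "torque": the same for the moment, N m; "grip_width": finger opening in m; "grasp_force": force on a finger pad.
Only numpy, scipy, OpenCV 4.12 (cv2) and the standard library are available. Lean on these libraries where they do the work, as an engineer would, in place of code of your own. Each camera call takes 0.05 s, during which the arm holds its last target. There are 200 camera calls.

## Working session

There is one attempt and no reset: what is moved stays moved. The work goes in short steps, Python scripts to look and compute and a tool call to move; the robot and the scene stay as the last step left them, time stands still between calls to the robot, and variables do not carry over. Pictures are saved under pics/ and viewed, at most 10 in all, crops included, and the job is handed in when it is done.

Besides the shell and the picture viewer there is one more tool, called after "Emit:" as a command line: name --argument value ..., lists and objects as JSON in quotes. move_arm: Moves the arm, as the interface text tells. Its arguments: {"type":"object","properties":{"plan":{"type":"array"},"gripper":{"type":"number"},"newtons":{"type":"number"}},"required":["plan"]}

```bash
mkdir -p pics; python3 - <<'E'
from bench import get_obs, viewer, job, r
import cv2, numpy as np
for n in("scene","top"):
    cv2.imwrite(f"pics/{n}0.png",viewer.snapshot(n)[:,:,::-1])
    c=viewer.calibration(n);print(n,c)
o=get_obs();print(o["t"],o["position"],o["orientation"])
E
```

```text
scene {'camera_matrix': array([[486.74222261,   0.        , 318.79550772],
       [  0.        , 486.74222261, 237.43421217],
       [  0.        ,   0.        ,   1.        ]]), 'rvec': array([ 2.0445073 ,  0.95311852, -0.49195857]), 'tvec': array([-0.31670887, -0.17843967,  1.8105947 ])}
top {'camera_matrix': array([[489.73165531,   0.        , 314.40077595],
       [  0.        , 489.73165531, 241.59365755],
       [  0.        ,   0.        ,   1.        ]]), 'rvec': array([ 2.19446873, -2.17575484,  0.0872492 ]), 'tvec': array([-0.05490908,  0.53189563,  1.30838457])}
0.1 [0.18899059 0.59504588 0.23042857] [[-9.53005732e-01  3.02950801e-01 -9.42078455e-04]
 [ 3.02952045e-01  9.53004183e-01 -1.75673545e-03]
 [ 3.65600296e-04 -1.95958355e-03 -9.99998013e-01]]
```

View pics/top0.png

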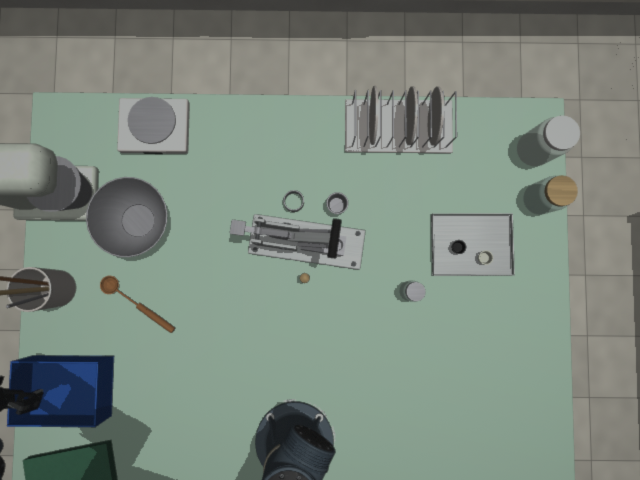

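View pics/scene0.png

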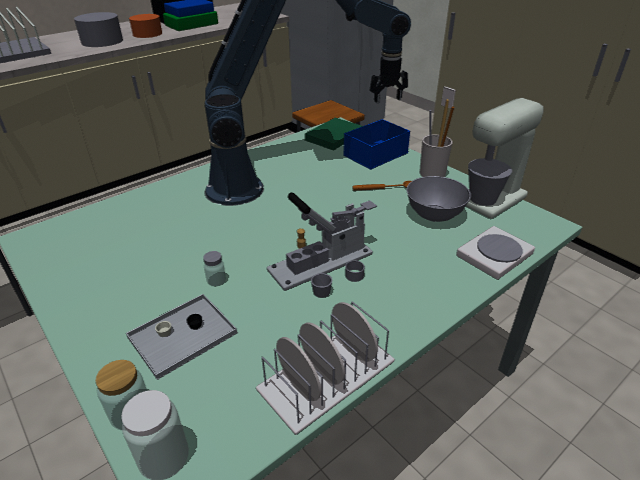

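The top view shows the tab near (238,228), the crossbar near (335,239), and the plate corners near (253,215), (365,229), (361,268) and (249,253). The tamper is at (304,278), and the cutter and cup are at (292,201) and (337,204).

```bash
cat > h.py <<'E'
import cv2, numpy as np
from bench import get_obs, viewer, job, r
def cast(n,px,z):
    c=viewer.calibration(n);R=cv2.Rodrigues(c["rvec"])[0];t=c["tvec"]
    d=R.T@np.linalg.inv(c["camera_matrix"])@np.array([*px,1.]);o=-R.T@t
    return o+d*(z-o[2])/d[2]
def proj(n,P):
    c=viewer.calibration(n);return cv2.projectPoints(np.float64(P).reshape(-1,1,3),c["rvec"],c["tvec"],c["camera_matrix"],None)[0].reshape(-1,2)
E
python3 - <<'E'
from h import *
im=cv2.imread("pics/top0.png")
def blob(m,box):
    x0,y0,x1,y1=box;s=np.zeros_like(m);s[y0:y1,x0:x1]=m[y0:y1,x0:x1]
    cs=cv2.findContours(s,0,2)[0];c=max(cs,key=cv2.contourArea);return c
hsv=cv2.cvtColor(im,cv2.COLOR_BGR2HSV)
grey=(hsv[:,:,1]<40).astype(np.uint8)*255
black=(hsv[:,:,2]<40).astype(np.uint8)*255
tab=blob(grey,(222,212,247,245));rt=cv2.minAreaRect(tab);print("tab",rt)
bar=blob(black,(322,210,350,265));rb=cv2.minAreaRect(bar);print("bar",rb)
T=cast("top",rt[0],.148);B=cast("top",rb[0],.24)
print(T,B)
cs=[(253.5,214.5),(366,229),(361.5,269),(248.5,253.5)]
C=np.array([cast("top",p,.015) for p in cs]);print(C.round(4));O=C.mean(0)
d=C[0]+C[3]-C[1]-C[2];print("origin",O,"yaw plate",np.degrees(np.arctan2(d[1],d[0])))
d=T-B;yw=np.arctan2(d[1],d[0]);print("yaw tab-bar",np.degrees(yw),"O from tab",T[:2]-.165*np.array([np.cos(yw),np.sin(yw)]),"len",np.linalg.norm(d[:2]))
for n,p,z in(("tamper",(304,278),.05),("cutter",(292,201),.03),("cup",(337,204),.045)):print(n,cast("top",p,z))
cv2.imwrite("pics/crop.png",cv2.resize(im[185:295,215:385],None,fx=4.5,fy=4.5,interpolation=cv2.INTER_CUBIC))
E
```

```text
tab ((234.0, 228.0), (32.0, 24.0), 90.0)
bar ((333.6397399902344, 237.9519805908203), (7.863740921020508, 37.00584030151367), 7.594643592834473)
[0.55442455 0.14778066 0.148     ] [ 0.5243966 -0.0929332  0.24     ]
[[ 0.6055  0.1167  0.015 ]
 [ 0.5684 -0.191   0.015 ]
 [ 0.4593 -0.1788  0.015 ]
 [ 0.4987  0.1284  0.015 ]]
origin [ 0.53300284 -0.03116404  0.015     ] yaw plate 82.90337526476374
yaw tab-bar 82.88934554585194 O from tab [ 0.53399986 -0.01595032] len 0.24257955159117728
tamper [ 0.43359221 -0.02361215  0.05      ]
cutter [0.64135377 0.01129717 0.03      ]
cup [ 0.63196376 -0.10992388  0.045     ]
```

View pics/crop.png

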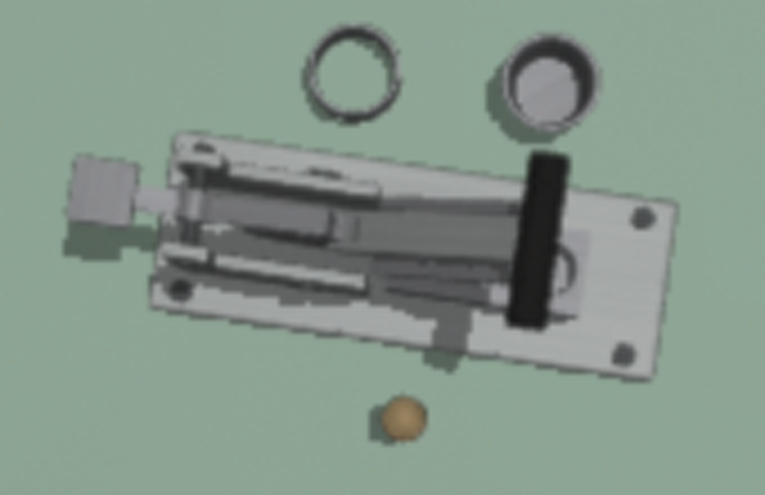

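The crop shows the tab centred near full-image (237.8,226.9), and the bar and plate agree with each other to a few mm. Next I go above the tab with the gripper shut.

Emit:
move_arm --plan '[0, 0, -0.3, -0.058, -0.76, -0.73, -0.03, 0, -0.76, -0.73, -0.03, 0, -0.76, -0.73, -0.03, 0, -0.76, -0.73, -0.03, 0, -0.76, -0.73, -0.03, 0, -0.76, -0.73, -0.03, 0, -0.76, -0.73, -0.03, 0, -0.76, -0.73, -0.03, 0, -0.76, -0.73, -0.03, 0, -0.76, -0.73, -0.03, 0, -0.76, -0.73, -0.03, 0]' --gripper 0

```text
t: 1.6
position: [0.5544, 0.1434, 0.2625]
orientation: [[-0.992, 0.125, -0.001], [0.125, 0.992, 0.0], [0.001, 0.0, -1.0]]
wrist_force: [1.2, 0.8, 0.8]
grip_width: 0.0001
grasp_force: 0.0
```

Emit:
move_arm --plan '[0, 0, 0, 0]'

```text
t: 1.72
position: [0.5562, 0.1418, 0.2624]
orientation: [[-0.991, 0.13, 0.001], [0.13, 0.991, -0.001], [-0.001, -0.001, -1.0]]
wrist_force: [-0.1, 0.1, 0.1]
grip_width: -0.0
grasp_force: 0.0
```

```bash
python3 - <<'E'
from h import *
o=get_obs();c=viewer.calibration("wrist");im=viewer.snapshot("wrist")[:,:,::-1];cv2.imwrite("pics/w1.png",im)
np.savez("w1.npz",p=o["position"],R=o["orientation"]);print(c,o["t"],o["position"],o["orientation"].round(3),o["grip_width"])
E
```

```text
{'camera_matrix': array([[371.64829954,   0.        , 324.08981546],
       [  0.        , 371.64829954, 241.55494534],
       [  0.        ,   0.        ,   1.        ]]), 'hand_eye': array([[ 5.47114434e-04, -9.64272959e-01, -2.64910100e-01,
         6.65437161e-02],
       [ 9.99999513e-01,  3.09981355e-04,  9.36950040e-04,
         5.78199675e-04],
       [-8.21358396e-04, -2.64910484e-01,  9.64272659e-01,
        -1.43110833e-01],
       [ 0.00000000e+00,  0.00000000e+00,  0.00000000e+00,
         1.00000000e+00]])} 1.725 [0.55621621 0.141794   0.26244159] [[-0.991  0.13   0.001]
 [ 0.13   0.991 -0.001]
 [-0.001 -0.001 -1.   ]] -4.9536261063031735e-05
```

View pics/w1.png

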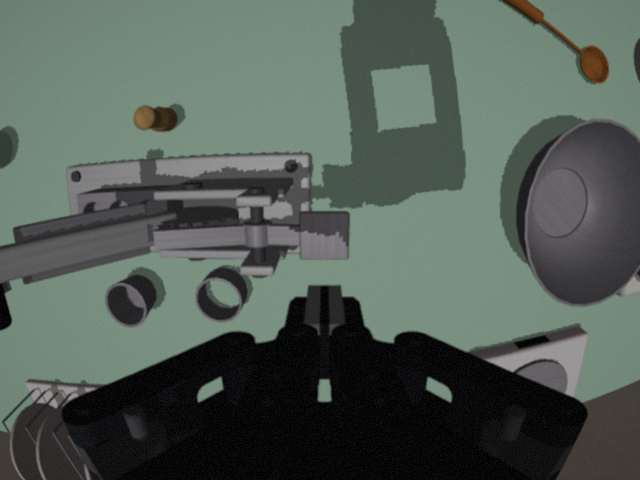

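The wrist view shows the tab's corners near (300,212), (349,211), (349,259) and (299,258), slightly left of the fingertips' line and towards the robot.

```bash
cat >> h.py <<'E'
def wcast(px,z,p,R):
    c=viewer.calibration("wrist");K=c["camera_matrix"];H=c["hand_eye"]
    u=cv2.fisheye.undistortPoints(np.float64([[px]]),K,np.zeros(4)).ravel()
    d=R@H[:3,:3]@np.array([*u,1.]);o=p+R@H[:3,3];return o+d*(z-o[2])/d[2]
E
python3 - <<'E'
from h import *
w=np.load("w1.npz");p,R=w["p"],w["R"]
T=np.array([wcast(q,.148,p,R) for q in[(300,212),(349,211),(349,259),(299,258)]])
print(T.round(4),T.mean(0))
print("plate",wcast((311,153),.015,p,R),wcast((67,168),.015,p,R))
t=T.mean(0);print("tool offset", R.T@(t-p))
E
```

```text
[[0.537  0.1279 0.148 ]
 [0.5408 0.1623 0.148 ]
 [0.5761 0.1583 0.148 ]
 [0.5706 0.1222 0.148 ]] [0.55610833 0.14269709 0.148     ]
plate [0.50040574 0.13616112 0.015     ] [ 0.46140019 -0.16757546  0.015     ]
tool offset [0.00037258 0.00093912 0.11444074]
```

Emit:
move_arm --plan '[0, 0.14, 0.5, 0, 0, 0, 0.6, 0, 0, 0, 0.6, 0, 0, 0, 0.4, 0, 0, 0, 0.1, 0, 0, 0, 0.06, 0, 0, 0, 0.06, 0, 0, 0, 0.06, 0]'

```text
t: 2.78
position: [0.5552, 0.1526, 0.1449]
orientation: [[-0.992, 0.126, 0.002], [0.126, 0.992, 0.001], [-0.002, 0.002, -1.0]]
wrist_force: [-1.0, 2.4, 4.0]
grip_width: -0.0001
grasp_force: 2.2
```

Emit:
move_arm --plan '[0, 0, 0.06, 0, 0, 0, 0.06, 0]'

```text
t: 3.02
position: [0.5552, 0.1526, 0.1383]
orientation: [[-0.992, 0.126, 0.002], [0.126, 0.992, 0.001], [-0.002, 0.002, -1.0]]
wrist_force: [0.4, 6.4, 4.3]
grip_width: -0.0001
grasp_force: 2.3
```

Emit:
move_arm --plan '[0, 0, 0.04, 0, 0, 0, 0.04, 0]'

```text
t: 3.28
position: [0.5552, 0.1522, 0.1338]
orientation: [[-0.992, 0.125, 0.001], [0.125, 0.992, 0.001], [-0.001, 0.001, -1.0]]
wrist_force: [0.1, 5.4, 2.8]
grip_width: -0.0001
grasp_force: 2.3
```

Emit:
move_arm --plan '[0, 0, 0.04, 0, 0, 0, 0.02, 0]'

```text
t: 3.52
position: [0.5551, 0.152, 0.1307]
orientation: [[-0.992, 0.125, 0.001], [0.125, 0.992, 0.0], [-0.001, 0.0, -1.0]]
wrist_force: [0.8, 5.9, 3.8]
grip_width: 0.0003
grasp_force: 2.3
```

Emit:
move_arm --plan '[0, 0, 0.03, 0, 0, 0, 0, 0]'

```text
t: 3.78
position: [0.5549, 0.1517, 0.1292]
orientation: [[-0.992, 0.125, 0.001], [0.125, 0.992, -0.0], [-0.001, -0.0, -1.0]]
wrist_force: [1.5, 3.1, 2.4]
grip_width: 0.0
grasp_force: 1.9
```

Emit:
move_arm --plan '[0, 0, 0.03, 0, 0, 0, 0.02, 0]'

```text
t: 4.03
position: [0.5551, 0.1516, 0.1279]
orientation: [[-0.992, 0.125, 0.001], [0.125, 0.992, -0.001], [-0.001, -0.0, -1.0]]
wrist_force: [-0.4, 3.5, 12.9]
grip_width: -0.0
grasp_force: 6.5
```

Emit:
move_arm --plan '[0, 0, 0.03, 0, 0, 0, 0.02, 0]'

```text
t: 4.28
position: [0.5552, 0.1515, 0.1272]
orientation: [[-0.992, 0.125, 0.002], [0.125, 0.992, -0.001], [-0.002, -0.001, -1.0]]
wrist_force: [-2.7, 3.0, 23.4]
grip_width: -0.0
grasp_force: 11.5
```

Hard stop reached. I raise the tool and go above the crossbar.

Emit:
move_arm --plan '[0, 0, -0.3, 0, 0, 0, -1, 0, 0, 0, -1, 0, 0, 0, -1, 0, 0, -0.8, -0.4, 0, 0, -0.8, 0, 0, 0, -0.8, 0, 0, 0, -0.8, 0, 0, 0, -0.8, 0, 0, 0, -0.8, 0, 0, 0, 0, 0, 0]'

```text
t: 5.65
position: [0.5229, -0.0892, 0.3084]
orientation: [[-0.992, 0.13, -0.004], [0.13, 0.992, -0.001], [0.004, -0.002, -1.0]]
wrist_force: [-0.1, -0.3, -0.4]
grip_width: -0.0
grasp_force: 0.0
```

```bash
python3 - <<'E'
from h import *
o=get_obs();im=viewer.snapshot("wrist")[:,:,::-1];s=viewer.snapshot("scene")[:,:,::-1]
c=cv2.resize(s[150:300,240:400],(640,600),interpolation=cv2.INTER_CUBIC)
cv2.imwrite("pics/w2.png",im);cv2.imwrite("pics/s2.png",c)
np.savez("w2.npz",p=o["position"],R=o["orientation"]);print(o["t"],o["position"])
E
```

```text
5.65 [ 0.52289082 -0.08923731  0.30835897]
```

View pics/w2.png

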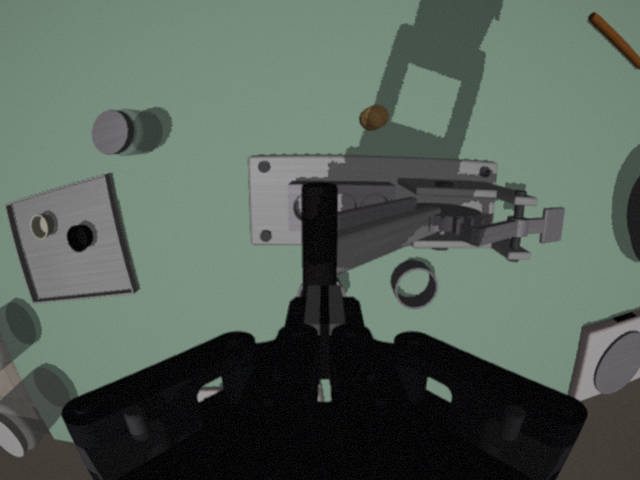

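View pics/s2.png

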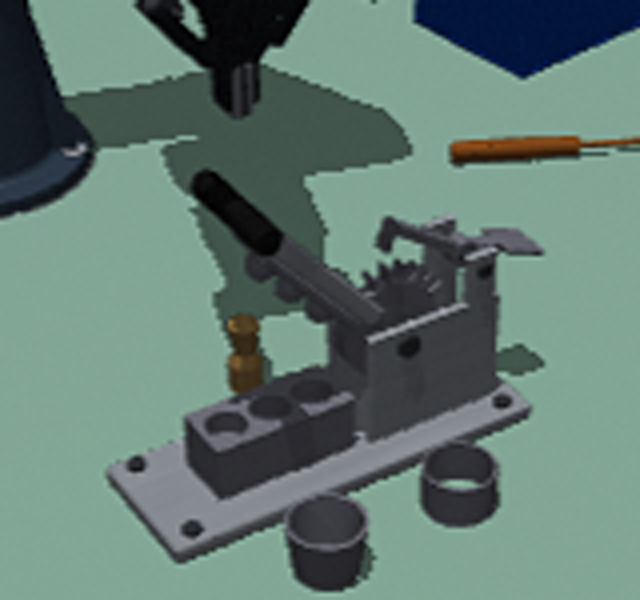

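The pawl's nose is well clear of the wheel (scene crop, about (385,235)). In the wrist view the bar runs along column 319, from row 183 to where the fingers hide it at about row 285.

```bash
python3 - <<'E'
from h import *
w=np.load("w2.npz");p,R=w["p"],w["R"]
for q in[(319,184),(319,280),(303,240),(336,240)]:
    P=wcast(q,.235,p,R);print(P, R.T@(P-p))
t=np.array([.5561,.1427]);u=np.array([np.cos(1.447),np.sin(1.447)]);print(t-.2386*u, t-.115*u)
E
```

```text
[ 0.48075844 -0.08607204  0.235     ] [ 0.04190528 -0.00220642  0.07352397]
[ 0.53992198 -0.09397548  0.235     ] [-0.01778314 -0.00237479  0.07329508]
[ 0.51308542 -0.10012848  0.235     ] [ 0.00802928 -0.01195426  0.07340932]
[ 0.5156545  -0.08036476  0.235     ] [0.00804363 0.00797571 0.07337788]
[ 0.52663759 -0.094074  ] [0.54189976 0.02858009]
```

Emit:
move_arm --plan '[0, -0.04, 0.5, 0, 0, 0, 0.5, 0, 0, 0, 0.24, 0, 0, 0, 0, 0]'

```text
t: 6.25
position: [0.524, -0.0875, 0.2468]
orientation: [[-0.992, 0.124, -0.002], [0.124, 0.992, 0.0], [0.002, 0.0, -1.0]]
wrist_force: [-0.1, 0.6, -0.0]
grip_width: 0.0004
grasp_force: 0.0
```

Emit:
move_arm --plan '[0, -0.13, 0.13, 0, 0, -0.13, 0.13, 0, 0, -0.12, 0.14, 0, 0, -0.12, 0.14, 0]'

```text
t: 6.75
position: [0.5215, -0.115, 0.221]
orientation: [[-0.992, 0.125, 0.001], [0.125, 0.992, -0.003], [-0.002, -0.003, -1.0]]
wrist_force: [-2.1, -1.6, 6.1]
grip_width: 0.0004
grasp_force: 3.0
```

Emit:
move_arm --plan '[0, -0.11, 0.15, 0, 0, -0.11, 0.15, 0, 0, -0.09, 0.16, 0, 0, -0.09, 0.16, 0, 0, -0.07, 0.17, 0, 0, -0.07, 0.17, 0, 0, -0.05, 0.18, 0, 0, -0.05, 0.18, 0]'

```text
t: 7.75
position: [0.5178, -0.1457, 0.1541]
orientation: [[-0.992, 0.126, 0.002], [0.126, 0.992, -0.001], [-0.002, -0.001, -1.0]]
wrist_force: [1.0, -2.7, 4.6]
grip_width: 0.0004
grasp_force: 1.9
```

Emit:
move_arm --plan '[0, -0.03, 0.18, 0, 0, -0.03, 0.18, 0, 0, -0.02, 0.15, 0, 0, -0.01, 0.1, 0]'

```text
t: 8.25
position: [0.5163, -0.149, 0.1231]
orientation: [[-0.992, 0.125, -0.001], [0.125, 0.992, 0.001], [0.001, 0.001, -1.0]]
wrist_force: [-0.1, -2.6, 2.5]
grip_width: -0.0005
grasp_force: 1.4
```

Emit:
move_arm --plan '[0, -0.05, 0.12, 0, 0, 0, 0.1, 0, 0, 0, 0.05, 0, 0, 0, 0.04, 0]'

```text
t: 8.75
position: [0.5158, -0.1514, 0.1081]
orientation: [[-0.992, 0.125, -0.001], [0.125, 0.992, 0.001], [0.001, 0.0, -1.0]]
wrist_force: [-0.5, 0.5, 2.4]
grip_width: -0.0003
grasp_force: 1.2
```

Emit:
move_arm --plan '[0, 0, 0.03, 0, 0, 0, 0.02, 0]'

```text
t: 9.0
position: [0.5158, -0.1516, 0.1058]
orientation: [[-0.992, 0.125, -0.001], [0.125, 0.992, 0.0], [0.001, 0.0, -1.0]]
wrist_force: [-2.1, 1.1, 9.0]
grip_width: -0.0004
grasp_force: 4.2
```

Emit:
move_arm --plan '[0, 0, 0.04, 0, 0, 0, 0.02, 0, 0, 0, 0, 0]'

```text
t: 9.38
position: [0.5159, -0.1516, 0.1054]
orientation: [[-0.992, 0.125, -0.0], [0.125, 0.992, -0.001], [0.0, -0.001, -1.0]]
wrist_force: [-5.2, 1.9, 20.6]
grip_width: 0.0003
grasp_force: 10.5
```

Emit:
move_arm --plan '[0, 0, -0.2, 0, 0, 0, -0.8, 0, 0, 0, -1, 0, 0, 0, -1, 0, 0, 0, -1, 0, 0, 0, 0, 0, 0, 0, 0, 0]'

```text
t: 10.25
position: [0.5158, -0.1514, 0.3021]
orientation: [[-0.992, 0.125, -0.001], [0.125, 0.992, 0.001], [0.001, 0.0, -1.0]]
wrist_force: [-0.1, 0.5, -0.4]
grip_width: 0.0001
grasp_force: 0.0
```

```bash
python3 - <<'E'
from h import *
s=viewer.snapshot("scene")[:,:,::-1]
cv2.imwrite("pics/s3.png",cv2.resize(s[150:300,240:400],(640,600),interpolation=cv2.INTER_CUBIC))
E
```

```text
(no output)
```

View pics/s3.png

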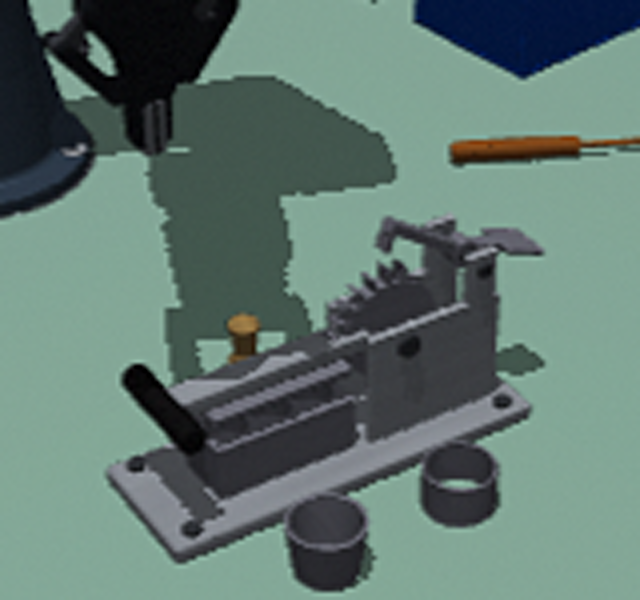

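The arm lies level on the mould block, with the crossbar around (165,405). The pawl is still raised at (385,235), and the cup, cutter and tamper have not moved.

```bash
python3 -c "
from bench import job
print(job.sign_off())"
```

```text
the job is handed in; nothing more can be done
None
```

The press is closed and the job handed in, about 10 s into the 48 s allowed: arm down on its stop and pawl still free in the last picture, cup, cutter and tamper beside the press unmoved, and no verdict was returned.

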